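Check a press spindle's thread pitch with a comb leaf

TASK

The spindle from the roll press is clamped in V-blocks with a flat rest block beside its thread: check its pitch by taking the comb leaf whose teeth match the thread, laying it flat on the rest block with its teeth towards the middle of the thread, and letting go of it. Feel for the place where its teeth drop into the grooves, so that it sits fully home and flat along its whole length, and with it home press firmly for a moment on the back of its bar near the left end and afterwards near the right end (as the robot sees them), to be sure that it does not rock. Leave the leaf seated there, untouched, and leave the other leaf and everything else on the bench where they are.

Things in the scene. Friction and masses are not known exactly. Their poses are not given: they have to be found in the camera images.
- stand: Inspection set-up, fixed: dark plate 170x260x16 mm with two V-blocks (90 to 120 mm either side of the middle; their clamps 104 mm high), a spindle clamped in them and a bright steel rest block. Origin on the bench under the middle of the spindle's axis; y along the spindle (robot's left), x away from the robot to the rest block's side, z up. Spindle axis 62 mm above the bench.
- thread_mid (a point): On the spindle's axis, mid-thread (62 mm above the stand's origin). Right-hand square thread, 12 mm pitch, 44 mm over the crests, threaded at least 70 mm either way; grooves 6.5 mm deep, 6 mm wide, crests 6 mm wide. Where along y the grooves lie differs each time and is in no reading: find it by touch or eye.
- rest_top (a point): Centre of the rest block's flat top, 60 mm above the bench: 66 mm across (x = 24 to 90 mm in the stand's frame), 168 mm long (y). A leaf on it is level with the spindle's axis. A leaf that is home has its origin at x = 22 mm in the stand's frame (gullets against the crests); with tooth tips riding on the crests it stands at x = 28 mm.
- coarse_leaf: Wide-toothed comb leaf, loose, 0.2 kg: steel plate 34x104x4 mm, 7 square-cut teeth at 12 mm pitch, 6 mm long, 4.6 mm wide; a dark bar along the whole back, 10 mm thick, top 16 mm above the underside, to hold and push. Origin: underside, mid-length, on the line of the gullets. x to the back (teeth -6 to 0 mm, bar 24 to 34), y along the leaf, z up; a tooth at y = 0.
- fine_leaf: The other comb leaf, loose: made the same way, but with 11 teeth at 8 mm pitch, 4 mm long. Same frame. It does not fit this thread and is to stay where it lies.
- nut: Brass spindle nut standing on its flange, 84 mm across, 45 mm high. Origin: centre of its underside. To be left alone.
- tape_roll: Roll of cream tape lying flat, 116 mm across, 24 mm high. Origin: centre of its underside. To be left alone.
- oil_bottle: White plastic bottle, 48 mm across, 130 mm high, standing. Origin: centre of its underside. To be left alone.
- squeegee: Pale plastic applicator blade 80 x 100 mm with a wooden edge strip, lying flat, 14 mm high. Origin: centre of its underside. To be left alone.
- caliper: Steel sliding caliper, 210 mm long, lying flat, 12 mm high. Origin: on its underside, its beam lies along y. To be left alone.
- marker: White marker pen with a black cap, 135 mm long, 16 mm thick, lying along its x axis. Origin: on its underside near mid-length. To be left alone.
Not all that is in view belongs to the job. Leave any blue look-alike of the coarse_leaf alone.

How it is judged:
By the outcome, as a careful person would: the job done as asked, in the order asked, and still so for the second after the job is handed in, with the robot touching nothing.
It also fails if it takes over 67 s, if anything falls off the work surface, if the arm or the gripper's body presses on something with over 40 N, if the wrist force passes 120 N, or if a joint passes its speed limit or range.

ROBOT

A 7-joint arm with a two-finger parallel gripper is mounted at the origin on the work surface. World frame = base frame: x ahead of the robot, y to its left, z up, the work surface at z = 0. Lengths are in m, angles in rad, forces in N, time in s.
With the tool pointing down it reaches from about 0.425 to 1.025 m from the base axis. Payload 9.4 kg.
Tool frame: the origin (TCP) lies at the very end of the fingers, on their centre line; the grasp point (between the pads) lies grasp_offset behind it (grasp_offset is the distance from the TCP to the grasp point, in m); z points along the fingers, y is the direction in which the jaws open and shut (so a half turn about z gives the same grasp; the last joint's range is limited). The gripper opens to 93 mm and grips with 3 to 60 N. Pads are 15 mm wide; open, the fingers measure 128 mm over their backs; the gripper's body (75 mm by 188 mm) begins 65 mm behind the grasp point.
Start: joints at [1.159, 0.599, -0.003, 1.599, 0.002, 0.943, -0.08], TCP at [0.238, -0.685, 0.191] pointing down, gripper open.
Joint ranges: [-2.57, 2.57], [-0.35, 1.97], [-1.29, 1.29], [0.11, 2.56], [-1.05, 4.19], [0.11, 1.86], [-2.63, 2.63]. Speed limits (rad/s): [2.22, 2.22, 3.01, 3.01, 3.14, 3.14, 3.14].

INTERFACE

Orientations are given as a unit quaternion [w, x, y, z].
In Python, from plant import state, capture, finish_job, grasp_offset gives the robot as it stands.
- The arm moves only by the tool arm_command, never from a script. Its argument "rows" is a list of rows, each a list of 7 numbers: the opening, from 0 (shut) to 1 (fully open), then the shift along the world's x, y, z in m, then the turn, a rotation vector about the world's x, y, z in rad. In form: [[claw, tx, ty, tz, wx, wy, wz], ...]. A call has 1 to 5 rows; each row is the pose to reach, as a shift and turn from the pose commanded when the call began; what a row does not reach only later rows make up. A row lasts 1/8 s, in which the tool goes at most 62.5 mm and 10.7 degrees, less where a joint would pass 70% of its speed; a pose out of reach is approached as far as the arm can. A call with a gripper value outside its range is refused whole. The fingers move at their own pace and stop on an object; the grip force is fixed at half the most. Time passes only in rows, so rows that repeat a pose let the fingers close. It gives the time, the measured TCP pose, the force and the opening at its end, in the units of the state.
- state(): the state, without advancing time (a new reading comes with each control period).
- capture(name): name is "side" or "top"; returns a dict with "pixels" (384x512x3 uint8, red, green, blue), "range_z" (384x512 float32, m along the optical axis (not along the pixel's ray), 0 where there is no reading), "mtx" (3x3 intrinsics, pixels), "extrinsics" (4x4, takes a point from camera to world coordinates). Camera axes: x right, y up, looking along -z (the intrinsics and any distortion apply to the point x, -y, -z); pixel columns grow to the right and rows downward; lengths in m; the calibration is good to about 2 mm. A picture is of the moment at which its call begins.
- finish_job(): hands the job in, once; it reports no verdict.
The state is a dict: "t": time; "qpos": joint angles; "joint_velocities": joint speeds; "joint_efforts": joint torques, N m; "tcp_pos": TCP position; "orientation": TCP orientation; "contact_force": force on the tool from outside, world axes, zero at the start; "moment": the same for the moment, N m; "gripper_width": opening from 0.0 (shut) to 1.0 (fully open).
Only numpy, scipy, OpenCV 4.12 (cv2) and the standard library are available. Lean on these libraries where they do the work, as an engineer would, in place of code of your own. Each camera call takes 0.05 s, during which the arm holds its last target.

## Working session

There is one attempt and no reset: what is moved stays moved. The work goes in short steps, Python scripts to look and compute and a tool call to move; the robot and the scene stay as the last step left them, time stands still between calls to the robot, and variables do not carry over. Pictures are saved under pics/ and viewed, and the job is handed in when it is done.

Besides the shell and the picture viewer there is one more tool, called after "Call:" in YAML: its name, and indented under it one key for each argument. arm_command: Moves the arm, as the interface text tells. Its arguments: {"type":"object","properties":{"rows":{"type":"array"}},"required":["rows"]}

```bash
mkdir -p pics
cat > h.py <<'E'
import numpy as np, cv2, pickle
from plant import state, capture, finish_job, grasp_offset
def snap(n,tag):
    c=capture(n); pickle.dump(c,open(f'pics/{tag}.pkl','wb'))
    cv2.imwrite(f'pics/{tag}.png',cv2.resize(cv2.cvtColor(c['pixels'],cv2.COLOR_RGB2BGR),(800,600),interpolation=cv2.INTER_AREA if 0 else cv2.INTER_LINEAR))
    return c
def load(tag): return pickle.load(open(f'pics/{tag}.pkl','rb'))
def pts(c):
    K=c['mtx'];T=np.array(c['extrinsics']);d=c['range_z'];v,u=np.mgrid[:384,:512]
    P=np.stack([(u-K[0,2])/K[0,0]*d,-(v-K[1,2])/K[1,1]*d,-d],-1)
    W=P@T[:3,:3].T+T[:3,3]; W[d==0]=np.nan
    return W
E
python3 - <<'E'
from h import *
print(grasp_offset); s=state(); print(s)
for n in ('top','side'):
    c=snap(n,n+'0'); print(n,c['mtx'],np.round(c['extrinsics'],3),[k for k in c])
E
```

```text
0.0188
{'t': 0.0, 'qpos': array([ 1.15933361,  0.60011497, -0.00256124,  1.60014402,  0.00180543,
        0.94289837, -0.07981376]), 'joint_velocities': array([ 0.00062742,  0.00115947, -0.000538  ,  0.00258884, -0.0017967 ,
        0.00190841, -0.00043552]), 'joint_efforts': array([-2.42921988e-04, -7.65059638e+01,  1.49721488e+00, -2.52344602e+01,
       -5.24154562e-02,  1.69429817e-02,  1.11872923e-04]), 'tcp_pos': array([ 0.23800473, -0.68424604,  0.19016203]), 'orientation': array([-7.55867445e-04,  9.86018881e-01,  1.66631797e-01, -1.97468328e-04]), 'contact_force': array([-0.1242706 , -0.5449546 , -0.73010515]), 'moment': array([ 0.02496603, -0.03649701,  0.0114594 ]), 'gripper_width': 1.000824595114713}
top [[457.79774548   0.         254.38616026]
 [  0.         457.79774548 193.48389524]
 [  0.           0.           1.        ]] [[ 0.029  0.994 -0.103  0.373]
 [-1.     0.03   0.003 -0.006]
 [ 0.006  0.103  0.995  1.444]
 [ 0.     0.     0.     1.   ]] ['pixels', 'range_z', 'mtx', 'extrinsics']
side [[467.11427085   0.         261.25207188]
 [  0.         467.11427085 190.29065224]
 [  0.           0.           1.        ]] [[-0.893  0.308 -0.328  0.071]
 [-0.45  -0.632  0.632  0.868]
 [-0.013  0.712  0.702  1.017]
 [ 0.     0.     0.     1.   ]] ['pixels', 'range_z', 'mtx', 'extrinsics']
```

View pics/top0.png

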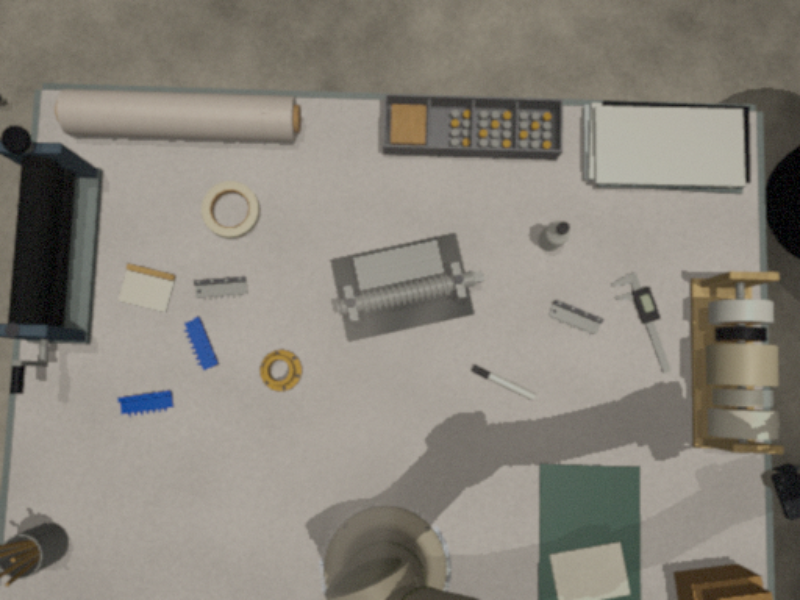

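View pics/side0.png

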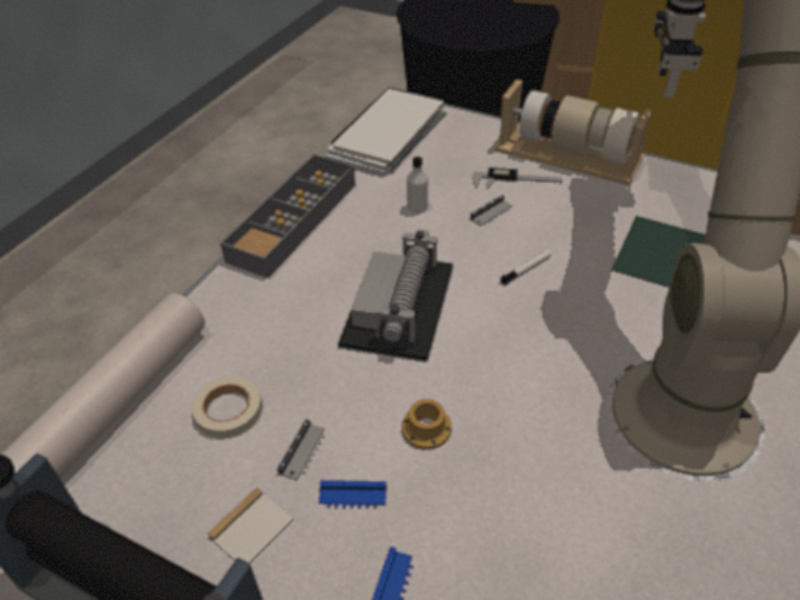

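Run:
```python
from h import *
c=load('top0');im=cv2.cvtColor(c['pixels'],cv2.COLOR_RGB2BGR)
s=512/800
def crop(cx,cy,w=26,h=20,k=15,im=im):
    cx*=s;cy*=s
    return cv2.resize(im[int(cy-h):int(cy+h),int(cx-w):int(cx+w)],(390,300),interpolation=cv2.INTER_CUBIC)
st=cv2.resize(im[145:222,205:315],(390,280),interpolation=cv2.INTER_CUBIC)
a=np.hstack([crop(220,287),crop(576,316)])
d=load('side0');im2=cv2.cvtColor(d['pixels'],cv2.COLOR_RGB2BGR)
b=np.hstack([crop(300,450,im=im2),crop(490,208,im=im2)])
cv2.imwrite('pics/z0.png',np.vstack([a,b]))
cv2.imwrite('pics/st0.png',cv2.resize(im[140:225,200:315],(800,590),interpolation=cv2.INTER_CUBIC))
W=pts(c)
for n,p in dict(L=(220,287),R=(576,316),rest=(398,264),plate=(355,320),sp=(405,293)).items():
    print(n,np.round(W[int(p[1]*s),int(p[0]*s)],3))
```

```text
L [0.545 0.353 0.004]
R [ 0.506 -0.371 -0.002]
rest [ 0.595 -0.006  0.059]
plate [0.479 0.071 0.09 ]
sp [ 0.534 -0.023  0.077]
```

View pics/z0.png

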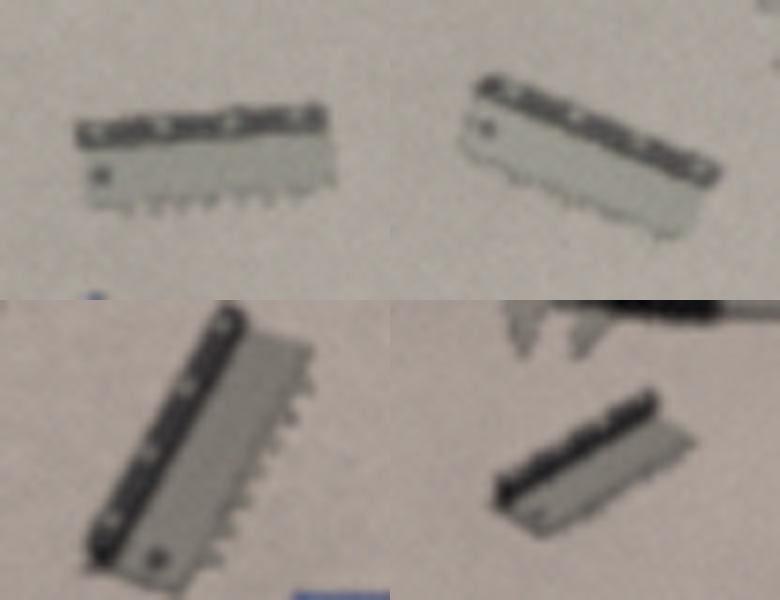

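View pics/st0.png

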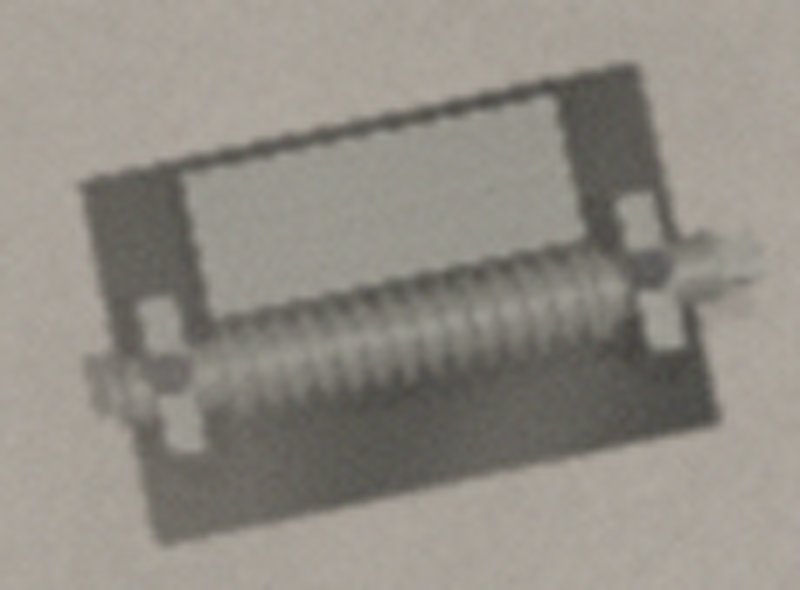

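```bash
cat >> h.py <<'E'
def ortho(c,z,x0,x1,y0,y1,k=2000):
    # image rows: x decreasing from x1; cols: y decreasing from y1 ; k px/m
    K=c['mtx'];T=np.linalg.inv(np.array(c['extrinsics']))
    Wq=np.array([[x1,y1,z],[x1,y0,z],[x0,y0,z],[x0,y1,z]])
    p=Wq@T[:3,:3].T+T[:3,3]; p=p*[1,-1,-1]; uv=p@K.T; uv=uv[:,:2]/uv[:,2:]
    H=int((x1-x0)*k);Wd=int((y1-y0)*k)
    M=cv2.getPerspectiveTransform(np.float32([[0,0],[Wd,0],[Wd,H],[0,H]]),np.float32(uv))
    return cv2.warpPerspective(cv2.cvtColor(c['pixels'],cv2.COLOR_RGB2BGR),M,(Wd,H),flags=cv2.INTER_CUBIC|cv2.WARP_INVERSE_MAP)
E
python3 - <<'E'
from h import *
t=load('top0');d=load('side0')
for n,c in (('t',t),('s',d)):
    cv2.imwrite(f'pics/or_{n}.png',ortho(c,.06,.42,.68,-.18,.18,2000))
    cv2.imwrite(f'pics/ol_{n}.png',ortho(c,.004,.46,.6,.27,.43,4000))
E
cd pics; python3 -c "
import cv2,numpy as np
for a in ('or','ol'):
    x=[cv2.imread(f'{a}_{n}.png') for n in 'ts']; 
    o=np.vstack(x) if a=='or' else np.vstack(x)
    f=min(600/o.shape[0],800/o.shape[1]);cv2.imwrite(a+'.png',cv2.resize(o,None,fx=f,fy=f,interpolation=cv2.INTER_AREA)); print(f)
"
```

```text
0.5769230769230769
0.5366726296958855
```

View pics/or.png

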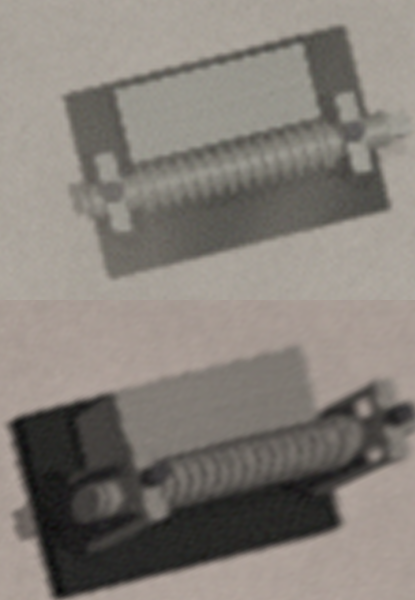

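View pics/ol.png

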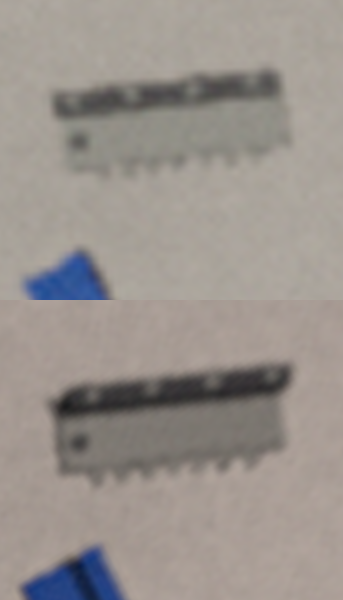

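```bash
cat >> h.py <<'E'
from scipy.optimize import minimize
from scipy.ndimage import map_coordinates
def proj(c,P):
    K=c['mtx'];T=np.linalg.inv(np.array(c['extrinsics']))
    p=P@T[:3,:3].T+T[:3,3]; p=p*[1,-1,-1]; uv=p@K.T; return uv[:,:2]/uv[:,2:]
def toW(q,P):
    cs,sn=np.cos(q[2]),np.sin(q[2]); R=np.array([[cs,-sn,0],[sn,cs,0],[0,0,1]])
    return P@R.T+[q[0],q[1],0]
def seg(a,b,z,n,sign,N=60):  # n outward normal, sign +1 inside brighter
    t=np.linspace(0,1,N)[:,None]; P=np.array(a)*(1-t)+np.array(b)*t
    return np.c_[P,np.full(N,z)],np.array([*n,0.]),sign
def fit(c,segs,q0,off=.003,spread=(.01,.01,.06)):
    g=cv2.GaussianBlur(cv2.cvtColor(c['pixels'],cv2.COLOR_RGB2GRAY).astype(np.float32),(0,0),.6)
    def I(P):
        uv=proj(c,P); return map_coordinates(g,[uv[:,1],uv[:,0]],order=1,mode='nearest')
    def cost(q,off=off):
        return -sum(s*(I(toW(q,P-n*off))-I(toW(q,P+n*off))).mean() for P,n,s in segs)
    best=None;rng=np.random.default_rng(0)
    for i in range(30):
        q=np.array(q0)+rng.uniform(-1,1,3)*spread*(i>0)
        r=minimize(cost,q,method='Nelder-Mead',options=dict(initial_simplex=[q,q+[.004,0,0],q+[0,.004,0],q+[0,0,.04]]))
        if best is None or r.fun<best.fun: best=r
    return best.x,best.fun
REST=[seg((.090,-.08),(.090,.08),.06,(1,0),1),seg((.045,.084),(.087,.084),.06,(0,1),1),seg((.045,-.084),(.087,-.084),.06,(0,-1),1)]
def leaf(z0=0,bar=True):
    return [seg((.034,-.05),(.034,.05),.016+z0,(1,0),-1),seg((.026,.052),(.033,.052),.016+z0,(0,1),-1,20),seg((.026,-.052),(.033,-.052),.016+z0,(0,-1),-1,20)]
E
python3 - <<'E'
from h import *
for n in ('top0','side0'):
    c=load(n)
    a=fit(c,REST,(.53,0,.2)); print(n,'stand',a)
    L=leaf()+[seg((.024,-.05),(.024,.05),.004,(-1,0),1)] if 0 else leaf()+[seg((.0,.051-0),(.0,-.051),.004,(-1,0),-1)]
    L2=leaf()
    b=fit(c,L,(.52,.35,.07)); print('leaf',b, fit(c,L2,(.52,.35,.07)))
    for tag,q,S in (('S',a[0],REST),('L',b[0],L)):
        im=cv2.resize(cv2.cvtColor(c['pixels'],cv2.COLOR_RGB2BGR),None,fx=8,fy=8,interpolation=cv2.INTER_CUBIC)
        for P,nn,s in S:
            for u,v in proj(c,toW(q,P)): cv2.circle(im,(int((u+.5)*8),int((v+.5)*8)),1,(0,0,255),-1)
        if tag=='L':
            for P in np.c_[np.zeros(7)-.006,np.arange(-3,4)*.012,np.full(7,.004)][:,None]:
                u,v=proj(c,toW(q,P))[0]; cv2.circle(im,(int((u+.5)*8),int((v+.5)*8)),2,(0,255,0),-1)
        else:
            for y in (-.1,-.08,0,.08,.1):
                u,v=proj(c,toW(q,np.array([[0,y,.084]])))[0]; cv2.circle(im,(int((u+.5)*8),int((v+.5)*8)),2,(0,255,0),-1)
        u,v=proj(c,toW(q,np.array([[.02 if tag=='L' else .04,0,0]])))[0]*8
        w=200 if tag=='L' else 400
        cv2.imwrite(f'pics/f_{tag}_{n}.png',cv2.resize(im[max(0,int(v-w*.75)):int(v+w*.75),max(0,int(u-w)):int(u+w)],(400,300)))
o=lambda t:cv2.imread(f'pics/f_{t}.png')
cv2.imwrite('pics/f.png',np.vstack([np.hstack([o('S_top0'),o('S_side0')]),np.hstack([o('L_top0'),o('L_side0')])]))
E
```

```text
top0 stand (array([ 0.53439018, -0.02230085,  0.24471199]), np.float64(-127.287353515625))
leaf (array([0.52514021, 0.34552434, 0.11908127]), np.float64(-151.5288543701172)) (array([0.525626  , 0.34568778, 0.11511856]), np.float64(-139.87686157226562))
side0 stand (array([0.68778805, 0.07790881, 1.82074299]), np.float64(-86.51651000976562))
leaf (array([0.52303   , 0.35220855, 0.07322952]), np.float64(-184.88128662109375)) (array([0.52386695, 0.35214527, 0.0672065 ]), np.float64(-165.1015625))
```

View pics/f.png

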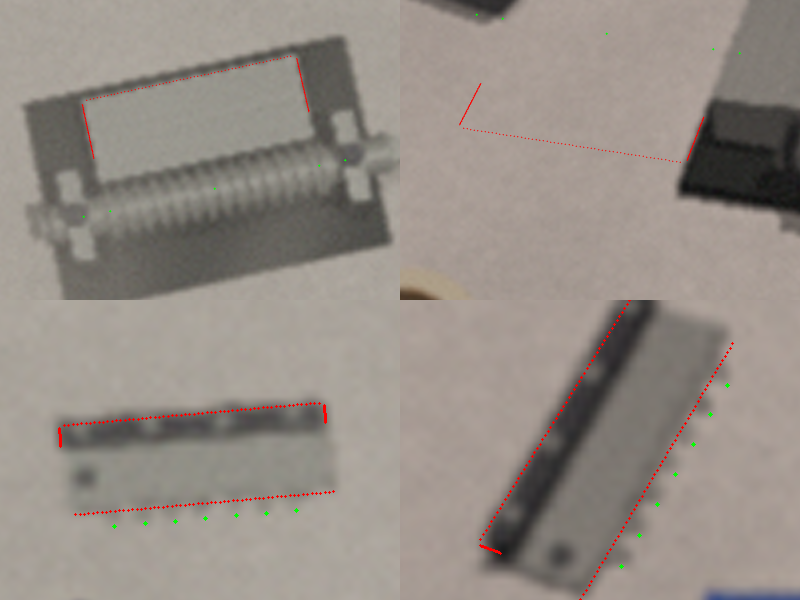

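Run:
```python
from h import *
c=load('side0')
print(fit(c,REST[:1]+REST[2:],(.534,-.022,.245),spread=(.004,.006,.01)))
L=leaf()+[seg((.0,.051-0),(.0,-.051),.004,(-1,0),-1)]
print(fit(c,L,(.5251,.3455,.11),spread=(.003,.003,.03)), fit(c,L,(.5251,.3455,.11),off=.005,spread=(.003,.003,.03)))
t=load('top0')
print(fit(t,REST,(.534,-.022,.245),off=.002,spread=(.004,.006,.01)),fit(t,L,(.5251,.3455,.11),off=.002,spread=(.003,.003,.03)),fit(t,L,(.5251,.3455,.11),off=.005,spread=(.003,.003,.03)))
W=pts(t); X=W[...,:2]-[.5344,-.0223]; cs,sn=np.cos(.2447),np.sin(.2447)
x=X[...,0]*cs+X[...,1]*sn; y=-X[...,0]*sn+X[...,1]*cs
m=(x>.04)&(x<.08)&(abs(y)<.07); print('rest z',np.nanmedian(W[...,2][m]),np.nanstd(W[...,2][m]))
X=W[...,:2]-[.5251,.3455]; m=(np.hypot(X[...,0],X[...,1])<.15)&(W[...,2]<.01); print('bench z',np.nanmedian(W[...,2][m]))
# overlay side leaf
```

```text
(array([ 0.58098015, -0.2675182 ,  1.51154221]), np.float64(-9.427736282348633))
(array([0.52303045, 0.352208  , 0.07323175]), np.float64(-184.88128662109375)) (array([0.52115181, 0.35417933, 0.08343618]), np.float64(-262.02667236328125))
(array([ 0.53463847, -0.02245719,  0.24644221]), np.float64(-94.40324401855469)) (array([0.5254247 , 0.34653994, 0.11642735]), np.float64(-107.79708862304688)) (array([0.52487995, 0.34669765, 0.11817394]), np.float64(-197.2693328857422))
rest z 0.05830204987037502 0.002758555934056103
bench z -0.0011716508793051528
```

Run:
```python
from h import *
q=(.5345,-.0224,.2455)
y=np.linspace(-.06,.06,481)
for n in ('top0','side0'):
    c=load(n); g=cv2.cvtColor(c['pixels'],cv2.COLOR_RGB2GRAY).astype(np.float32)
    for ph in (0,10,20,30,45,60,75,90,105,120,135):
        a=np.radians(ph)  # 0 at +x, 90 top
        P=np.c_[np.full_like(y,.022*np.cos(a)),y,np.full_like(y,.062+.022*np.sin(a))]
        uv=proj(c,toW(q,P)); I=map_coordinates(g,[uv[:,1],uv[:,0]],order=1)
        I=I-np.polyval(np.polyfit(y,I,3),y)
        F=(I*np.hanning(len(y))*np.exp(-2j*np.pi*y/.012)).sum()
        crest=-np.angle(F)*0+ (np.angle((I*np.hanning(len(y))*np.exp(2j*np.pi*y/.012)).sum())/(2*np.pi)*12)
        # groove = dark
        gr=(crest+6)%12
        print(n,ph,'amp %.1f'%(abs(F)/240),'bright y %.2f dark y %.2f ; dark moved to ph0 %.2f'%(crest%12,gr,(gr+ph/360*12)%12))
```

```text
top0 0 amp 1.9 bright y 8.55 dark y 2.55 ; dark moved to ph0 2.55
top0 10 amp 1.8 bright y 8.75 dark y 2.75 ; dark moved to ph0 3.09
top0 20 amp 2.2 bright y 8.73 dark y 2.73 ; dark moved to ph0 3.40
top0 30 amp 2.9 bright y 8.56 dark y 2.56 ; dark moved to ph0 3.56
top0 45 amp 3.4 bright y 8.53 dark y 2.53 ; dark moved to ph0 4.03
top0 60 amp 2.3 bright y 7.42 dark y 1.42 ; dark moved to ph0 3.42
top0 75 amp 2.0 bright y 5.45 dark y 11.45 ; dark moved to ph0 1.95
top0 90 amp 2.5 bright y 5.28 dark y 11.28 ; dark moved to ph0 2.28
top0 105 amp 2.8 bright y 4.71 dark y 10.71 ; dark moved to ph0 2.21
top0 120 amp 2.3 bright y 4.82 dark y 10.82 ; dark moved to ph0 2.82
top0 135 amp 3.7 bright y 4.93 dark y 10.93 ; dark moved to ph0 3.43
side0 0 amp 0.8 bright y 0.71 dark y 6.71 ; dark moved to ph0 6.71
side0 10 amp 1.1 bright y 3.03 dark y 9.03 ; dark moved to ph0 9.37
side0 20 amp 1.1 bright y 6.63 dark y 0.63 ; dark moved to ph0 1.29
side0 30 amp 0.8 bright y 11.25 dark y 5.25 ; dark moved to ph0 6.25
side0 45 amp 0.3 bright y 2.89 dark y 8.89 ; dark moved to ph0 10.39
side0 60 amp 1.2 bright y 8.46 dark y 2.46 ; dark moved to ph0 4.46
side0 75 amp 1.9 bright y 8.25 dark y 2.25 ; dark moved to ph0 4.75
side0 90 amp 2.8 bright y 8.53 dark y 2.53 ; dark moved to ph0 5.53
side0 105 amp 3.2 bright y 7.91 dark y 1.91 ; dark moved to ph0 5.41
side0 120 amp 2.6 bright y 7.42 dark y 1.42 ; dark moved to ph0 5.42
side0 135 amp 1.7 bright y 6.61 dark y 0.61 ; dark moved to ph0 5.11
```

Call:
arm_command:
  rows:
    - [0.4, 0.03, 0.05, 0, 0, 0, 0.068]
    - [0.4, 0.06, 0.1, 0, 0, 0, 0.136]
    - [0.4, 0.09, 0.15, 0, 0, 0, 0.204]
    - [0.4, 0.12, 0.2, 0, 0, 0, 0.272]
    - [0.4, 0.15, 0.25, 0, 0, 0, 0.34]

```text
t: 0.72
tcp_pos: [0.3889, -0.433, 0.1909]
orientation: [-0.0, 0.943, 0.332, -0.0]
contact_force: [1.1, -0.3, 0.1]
gripper_width: 0.509
```

Call:
arm_command:
  rows:
    - [0.4, 0.03, 0.05, 0, 0, 0, 0.068]
    - [0.4, 0.06, 0.1, 0, 0, 0, 0.136]
    - [0.4, 0.09, 0.15, 0, 0, 0, 0.204]
    - [0.4, 0.12, 0.2, 0, 0, 0, 0.272]
    - [0.4, 0.15, 0.25, 0, 0, 0, 0.34]

```text
t: 1.35
tcp_pos: [0.5388, -0.1831, 0.1909]
orientation: [-0.0, 0.874, 0.487, -0.0]
contact_force: [0.1, -0.6, -0.4]
gripper_width: 0.399
```

Call:
arm_command:
  rows:
    - [0.4, 0.003, 0.052, 0, 0, 0, 0.068]
    - [0.4, 0.006, 0.104, 0, 0, 0, 0.136]
    - [0.4, 0.009, 0.156, 0, 0, 0, 0.204]
    - [0.4, 0.012, 0.208, 0, 0, 0, 0.272]
    - [0.4, 0.015, 0.26, 0, 0, 0, 0.34]

```text
t: 1.98
tcp_pos: [0.553, 0.0768, 0.1909]
orientation: [0.0, 0.779, 0.628, -0.0]
contact_force: [1.3, 0.4, 0.2]
gripper_width: 0.4
```

Call:
arm_command:
  rows:
    - [0.4, 0, 0.052, 0, 0, 0, 0.068]
    - [0.4, 0, 0.104, -0.02, 0, 0, 0.136]
    - [0.4, 0, 0.156, -0.04, 0, 0, 0.204]
    - [0.4, 0, 0.208, -0.06, 0, 0, 0.272]
    - [0.4, 0, 0.26, -0.08, 0, 0, 0.333]

```text
t: 2.6
tcp_pos: [0.553, 0.3367, 0.11]
orientation: [0.0, 0.664, 0.748, -0.0]
contact_force: [0.1, 0.1, -0.0]
gripper_width: 0.402
```

Run:
```python
from h import *
from scipy.spatial.transform import Rotation as R
s=state();print(s['t'],s['tcp_pos'],s['contact_force'],s['gripper_width']); M=R.from_quat(s['orientation'],scalar_first=True).as_matrix();print(M, 'jaw',np.arctan2(M[1,1],M[0,1]))
snap('top','t1')
```

```text
2.6 [0.55303332 0.33666334 0.11003695] [ 0.07963637  0.1467724  -0.00244234] 0.40194862228570877
[[-1.18556526e-01  9.92947267e-01 -2.74056448e-04]
 [ 9.92947212e-01  1.18556391e-01 -4.64313884e-04]
 [-4.28548059e-04 -3.27171027e-04 -9.99999855e-01]] jaw 0.11883589940559422
```

Call:
arm_command:
  rows:
    - [0.4, 0.001, 0.013, -0.03, 0, 0, 0]
    - [0.4, 0.001, 0.013, -0.06, 0, 0, 0]
    - [0.4, 0.001, 0.013, -0.08, 0, 0, 0]
    - [0.4, 0.001, 0.013, -0.095, 0, 0, 0]
    - [0.4, 0.001, 0.013, -0.103, 0, 0, 0]

```text
t: 3.28
tcp_pos: [0.5543, 0.348, 0.0074]
orientation: [0.0, 0.665, 0.747, -0.0]
contact_force: [0.0, 0.4, 1.2]
gripper_width: 0.399
```

Run:
```python
from h import *
c=snap('side','s2')
im=cv2.cvtColor(c['pixels'],cv2.COLOR_RGB2BGR)
u,v=proj(c,np.array([[.55,.35,.02]]))[0].astype(int)
t=snap('top','t2');im2=cv2.cvtColor(t['pixels'],cv2.COLOR_RGB2BGR)
a,b=proj(t,np.array([[.55,.35,.02]]))[0].astype(int)
cv2.imwrite('pics/z2.png',np.hstack([cv2.resize(i[y-40:y+40,x-26:x+26],(400,600),interpolation=cv2.INTER_CUBIC) for i,x,y in((im,u,v),(im2,a,b))]))
```

```text
(no output)
```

View pics/z2.png

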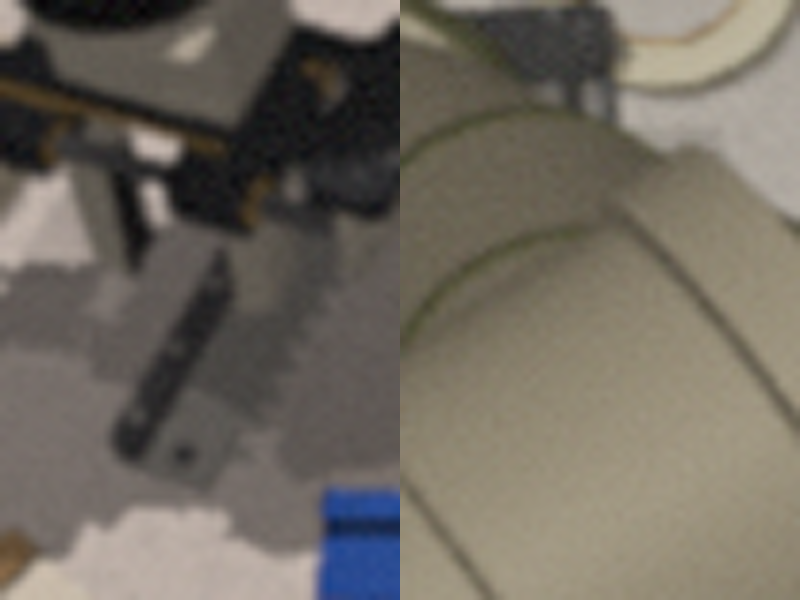

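Call:
arm_command:
  rows:
    - [0.0, 0, 0, 0, 0, 0, 0]
    - [0.0, 0, 0, 0, 0, 0, 0]
    - [0.0, 0, 0, 0, 0, 0, 0]
    - [0.0, 0, 0, 0, 0, 0, 0]
    - [0.0, 0, 0, 0, 0, 0, 0]

```text
t: 4.0
tcp_pos: [0.5542, 0.3483, 0.0081]
orientation: [0.0, 0.665, 0.747, 0.0]
contact_force: [0.0, -0.9, -0.4]
gripper_width: 0.005
```

Call:
arm_command:
  rows:
    - [0.0, 0, 0, 0.03, 0, 0, 0]
    - [0.0, 0, 0, 0.06, 0, 0, 0]
    - [0.0, 0, 0, 0.1, 0, 0, 0]
    - [0.0, 0, 0, 0.13, 0, 0, 0]
    - [0.0, 0, 0, 0.15, 0, 0, 0]

```text
t: 4.62
tcp_pos: [0.5545, 0.3484, 0.1595]
orientation: [0.0, 0.665, 0.747, 0.001]
contact_force: [0.5, -0.1, 0.0]
gripper_width: 0.005
```

Run:
```python
from h import *
c=snap('side','s3')
im=cv2.cvtColor(c['pixels'],cv2.COLOR_RGB2BGR)
u,v=proj(c,np.array([[.55,.35,.15]]))[0].astype(int);print(u,v)
cv2.imwrite('pics/z3.png',cv2.resize(im[max(0,v-40):v+50,max(0,u-60):u+60],(800,600),interpolation=cv2.INTER_CUBIC))
```

```text
182 251
```

View pics/z3.png

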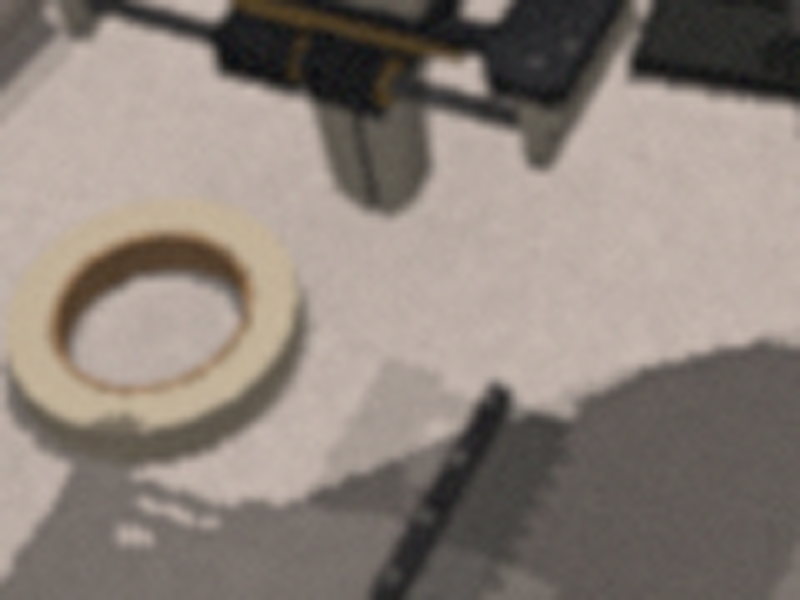

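Run:
```python
from h import *
a,c=load('side0'),load('s3')
f=lambda c:cv2.resize(cv2.cvtColor(c['pixels'],cv2.COLOR_RGB2BGR)[240:330,130:270],(600,386),interpolation=cv2.INTER_CUBIC)[:, :400]
x=np.hstack([f(a),f(c)])
cv2.imwrite('pics/z3b.png',x)
W=pts(a)
for P in ([.525,.3465,.004],): print(proj(a,np.array([P])))
K=a['mtx'];print(W[290,195],W[300,190])
```

```text
[[199.27053073 289.1150918 ]]
[0.53235588 0.35466765 0.0061815 ] [0.5277289  0.38501707 0.00630968]
```

View pics/z3b.png

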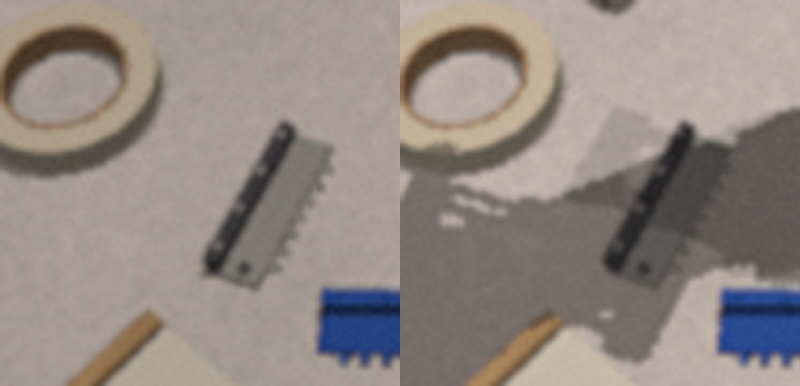

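Run:
```python
from h import *
c=load('s3')
print(proj(c,np.array([[.5545,.3484,.1595]])))
W=pts(c); print(W[238,178],W[238,182],W[242,181])
cv2.imwrite('pics/s3n.png',cv2.resize(cv2.cvtColor(c['pixels'],cv2.COLOR_RGB2BGR)[205:325,120:280],(800,600),interpolation=cv2.INTER_CUBIC))
t=snap('top','t3')
u,v=proj(t,np.array([[.55,.35,.05]]))[0].astype(int)
cv2.imwrite('pics/t3n.png',cv2.resize(cv2.cvtColor(t['pixels'],cv2.COLOR_RGB2BGR)[v-60:v+60,u-80:u+80],(800,600),interpolation=cv2.INTER_CUBIC))
```

```text
[[181.01561131 247.41353188]]
[0.54954056 0.35692106 0.20571387] [0.53889871 0.35574212 0.21010925] [0.54502278 0.35494449 0.19180052]
```

View pics/t3n.png

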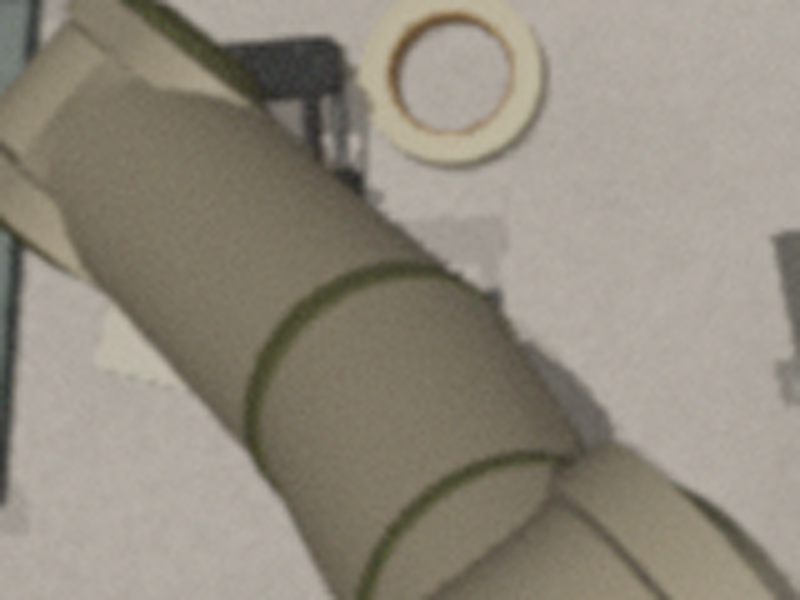

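View pics/s3n.png

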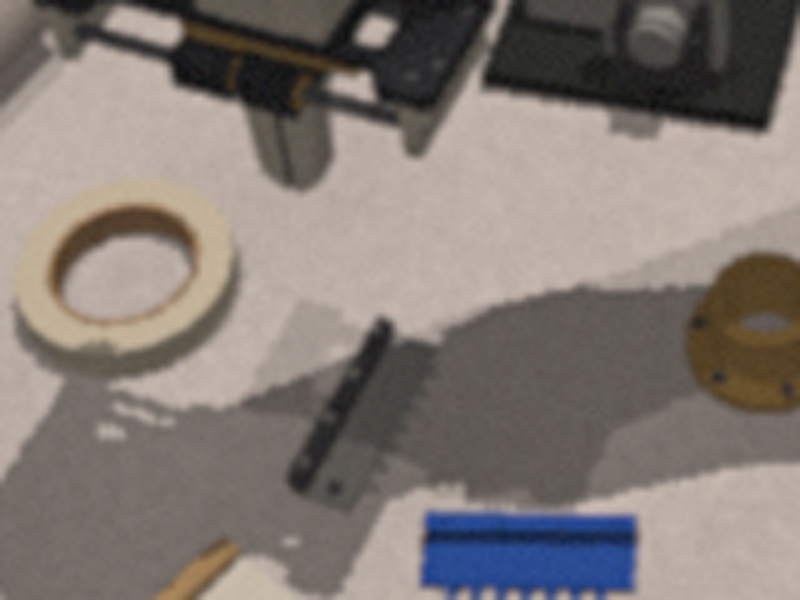

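Run:
```python
from h import *
c=load('s3');W=pts(c)
for v in range(225,254,2): print(v,[f'{c["range_z"][v,u]:.3f}/{W[v,u,2]:.3f}' for u in range(170,192,3)])
print(state()['tcp_pos'])
```

```text
225 ['0.978/0.281', '0.975/0.283', '0.968/0.288', '0.972/0.285', '0.971/0.286', '0.969/0.287', '0.967/0.289', '0.969/0.287']
227 ['1.030/0.238', '0.977/0.279', '0.974/0.281', '0.974/0.281', '1.018/0.247', '1.039/0.231', '0.967/0.285', '0.967/0.285']
229 ['1.035/0.231', '1.033/0.233', '1.029/0.236', '1.024/0.240', '1.020/0.242', '1.041/0.227', '1.338/0.001', '1.336/0.002']
231 ['1.039/0.225', '1.036/0.228', '1.033/0.230', '1.029/0.232', '1.025/0.236', '1.045/0.220', '1.334/-0.000', '1.332/0.001']
233 ['1.331/-0.001', '1.045/0.217', '1.042/0.220', '1.038/0.222', '1.036/0.224', '1.053/0.211', '1.328/0.000', '1.329/-0.000']
235 ['1.329/-0.004', '1.049/0.211', '1.045/0.214', '1.042/0.216', '1.040/0.218', '1.052/0.208', '1.323/0.000', '1.322/0.001']
237 ['1.315/0.003', '1.054/0.204', '1.049/0.207', '1.046/0.210', '1.041/0.214', '1.054/0.203', '1.320/-0.001', '1.320/-0.002']
239 ['1.313/0.001', '1.061/0.195', '1.058/0.198', '1.049/0.204', '1.046/0.207', '1.060/0.196', '1.317/-0.003', '1.316/-0.003']
241 ['1.307/0.001', '1.311/-0.002', '1.058/0.194', '1.060/0.193', '1.051/0.200', '1.312/-0.0
[... 153 characters left out ...]
305/-0.002']
245 ['1.303/-0.004', '1.301/-0.002', '1.298/0.000', '1.295/0.002', '1.299/-0.001', '1.299/-0.001', '1.299/-0.001', '1.301/-0.003']
247 ['1.297/-0.003', '1.293/-0.000', '1.294/-0.001', '1.292/0.000', '1.292/0.001', '1.294/-0.002', '1.294/-0.002', '1.296/-0.003']
249 ['1.292/-0.003', '1.291/-0.002', '1.286/0.002', '1.288/-0.000', '1.295/-0.006', '1.292/-0.004', '1.292/-0.003', '1.288/-0.001']
251 ['1.286/-0.002', '1.282/0.001', '1.283/-0.000', '1.285/-0.002', '1.283/-0.000', '1.282/0.000', '1.287/-0.004', '1.288/-0.005']
253 ['1.275/0.002', '1.284/-0.005', '1.280/-0.001', '1.276/0.002', '1.278/-0.000', '1.277/0.001', '1.276/0.001', '1.274/0.003']
[0.55501084 0.3488819  0.15994996]
```

Call:
arm_command:
  rows:
    - [0.4, 0, 0, -0.03, 0, 0, 0]
    - [0.4, 0, 0, -0.07, 0, 0, 0]
    - [0.4, 0, 0, -0.11, 0, 0, 0]
    - [0.4, 0, 0, -0.14, 0, 0, 0]
    - [0.4, 0, 0, -0.15, 0, 0, 0]

```text
t: 5.35
tcp_pos: [0.5525, 0.3472, 0.0049]
orientation: [-0.001, 0.664, 0.747, -0.002]
contact_force: [-1.0, -0.7, 0.2]
gripper_width: 0.396
```

Call:
arm_command:
  rows:
    - [0.4, 0, 0, -0.003, 0, 0, 0]
    - [0.4, 0, 0, -0.006, 0, 0, 0]
    - [0.4, 0, 0, -0.009, 0, 0, 0]
    - [0.4, 0, 0, -0.011, 0, 0, 0]
    - [0.4, 0, 0, -0.011, 0, 0, 0]

```text
t: 5.98
tcp_pos: [0.5543, 0.3482, -0.0028]
orientation: [0.0, 0.665, 0.747, 0.0]
contact_force: [0.3, 0.9, -0.1]
gripper_width: 0.399
```

Call:
arm_command:
  rows:
    - [0.4, 0, 0, -0.001, 0, 0, 0]
    - [0.4, 0, 0, -0.002, 0, 0, 0]
    - [0.4, 0, 0, -0.003, 0, 0, 0]
    - [0.4, 0, 0, -0.004, 0, 0, 0]
    - [0.4, 0, 0, -0.004, 0, 0, 0]

```text
t: 6.6
tcp_pos: [0.5541, 0.3483, -0.0071]
orientation: [-0.0, 0.665, 0.747, -0.0]
contact_force: [-0.7, -0.5, -0.2]
gripper_width: 0.398
```

Call:
arm_command:
  rows:
    - [0.4, 0, 0, -0.001, 0, 0, 0]
    - [0.4, 0, 0, -0.002, 0, 0, 0]
    - [0.4, 0, 0, -0.003, 0, 0, 0]
    - [0.4, 0, 0, -0.004, 0, 0, 0]
    - [0.4, 0, 0, -0.004, 0, 0, 0]

```text
t: 7.22
tcp_pos: [0.5542, 0.3482, -0.0111]
orientation: [0.0, 0.665, 0.747, -0.0]
contact_force: [-0.6, -0.2, -0.2]
gripper_width: 0.402
```

Call:
arm_command:
  rows:
    - [0.4, 0, 0, -0.001, 0, 0, 0]
    - [0.4, 0, 0, -0.002, 0, 0, 0]
    - [0.4, 0, 0, -0.002, 0, 0, 0]

```text
t: 7.6
tcp_pos: [0.5541, 0.3482, -0.0131]
orientation: [-0.0, 0.665, 0.747, -0.0]
contact_force: [1.7, -0.6, 0.1]
gripper_width: 0.399
```

Call:
arm_command:
  rows:
    - [0.4, 0, 0, -0.001, 0, 0, 0]
    - [0.4, 0, 0, -0.001, 0, 0, 0]

```text
t: 7.85
tcp_pos: [0.5541, 0.3482, -0.0141]
orientation: [-0.0, 0.665, 0.747, -0.0]
contact_force: [-0.0, -0.2, 0.3]
gripper_width: 0.4
```

Call:
arm_command:
  rows:
    - [0.4, 0, 0, -0.001, 0, 0, 0]
    - [0.4, 0, 0, -0.001, 0, 0, 0]

```text
t: 8.1
tcp_pos: [0.5542, 0.3482, -0.0151]
orientation: [0.0, 0.665, 0.747, -0.0]
contact_force: [-0.8, 0.3, 0.4]
gripper_width: 0.4
```

Call:
arm_command:
  rows:
    - [0.0, 0, 0, 0, 0, 0, 0]
    - [0.0, 0, 0, 0, 0, 0, 0]
    - [0.0, 0, 0, 0, 0, 0, 0]
    - [0.0, 0, 0, 0, 0, 0, 0]
    - [0.0, 0, 0, 0, 0, 0, 0]

```text
t: 8.72
tcp_pos: [0.5543, 0.3483, -0.015]
orientation: [0.0, 0.665, 0.747, 0.0]
contact_force: [0.5, 0.6, -1.0]
gripper_width: 0.097
```

Call:
arm_command:
  rows:
    - [0.0, 0, 0, 0.02, 0, 0, 0]
    - [0.0, 0, 0, 0.05, 0, 0, 0]
    - [0.0, 0, 0, 0.09, 0, 0, 0]
    - [0.0, 0, 0, 0.12, 0, 0, 0]
    - [0.0, 0, 0, 0.15, 0, 0, 0]

```text
t: 9.35
tcp_pos: [0.5539, 0.3481, 0.1374]
orientation: [0.0, 0.664, 0.747, 0.0]
contact_force: [0.1, 1.0, -2.7]
gripper_width: 0.092
```

Run:
```python
from h import *
from scipy.spatial.transform import Rotation as R
s=state();print(s['t'],s['tcp_pos'],s['contact_force'],s['gripper_width']); M=R.from_quat(s['orientation'],scalar_first=True).as_matrix();print( 'jaw',np.arctan2(M[1,1],M[0,1]))
c=snap('side','s4')
cv2.imwrite('pics/s4n.png',cv2.resize(cv2.cvtColor(c['pixels'],cv2.COLOR_RGB2BGR)[205:325,120:280],(800,600),interpolation=cv2.INTER_CUBIC))
```

```text
9.35 [0.55391197 0.34807786 0.13739628] [ 0.0828741   0.98065957 -2.67027596] 0.09235542696383252
jaw 0.11721753720755844
```

View pics/s4n.png

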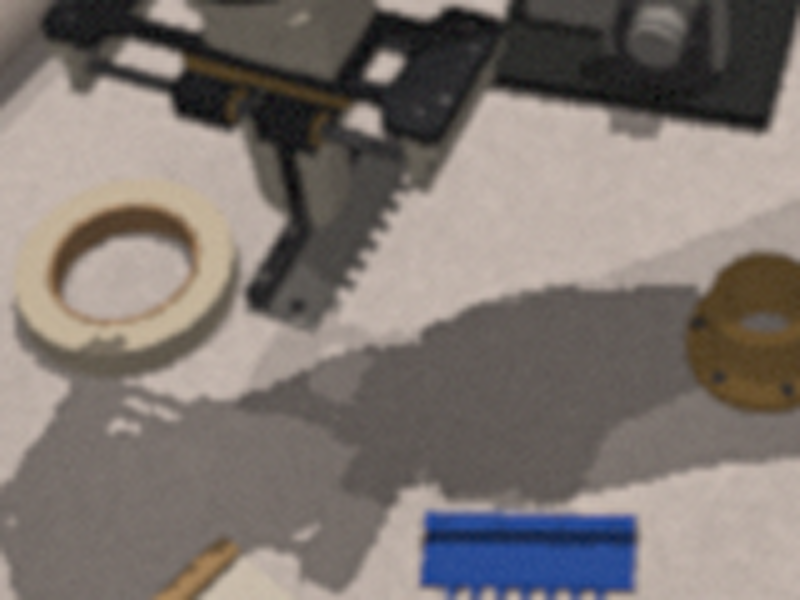

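Call:
arm_command:
  rows:
    - [0.0, 0.006, -0.05, 0.0, 0, 0, 0.018]
    - [0.0, 0.012, -0.1, 0.0, 0, 0, 0.036]
    - [0.0, 0.018, -0.15, 0.0, 0, 0, 0.054]
    - [0.0, 0.024, -0.2, 0, 0, 0, 0.072]
    - [0.0, 0.03, -0.25, 0, 0, 0, 0.09]

```text
t: 10.02
tcp_pos: [0.584, 0.0966, 0.1357]
orientation: [0.0, 0.63, 0.777, 0.0]
contact_force: [1.0, 0.3, -2.8]
gripper_width: 0.098
```

Call:
arm_command:
  rows:
    - [0.0, 0.005, -0.05, 0.0, 0, 0, 0.018]
    - [0.0, 0.0103, -0.09, 0.0, 0, 0, 0.036]
    - [0.0, 0.0103, -0.1042, -0.03, 0, 0, 0.038]
    - [0.0, 0.0103, -0.1042, -0.06, 0, 0, 0.038]
    - [0.0, 0.0103, -0.1042, -0.075, 0, 0, 0.038]

```text
t: 10.65
tcp_pos: [0.5937, -0.0063, 0.0592]
orientation: [-0.0, 0.616, 0.788, -0.001]
contact_force: [0.0, -0.6, -1.6]
gripper_width: 0.101
```

Run:
```python
from h import *
from scipy.spatial.transform import Rotation as R
s=state();print(s['t'],s['tcp_pos'],s['contact_force'],s['gripper_width']); M=R.from_quat(s['orientation'],scalar_first=True).as_matrix();print( 'jaw',np.arctan2(M[1,1],M[0,1]))
c=snap('side','s5')
u,v=proj(c,np.array([[.58,0,.07]]))[0].astype(int)
cv2.imwrite('pics/s5n.png',cv2.resize(cv2.cvtColor(c['pixels'],cv2.COLOR_RGB2BGR)[v-48:v+48,u-64:u+64],(800,600),interpolation=cv2.INTER_CUBIC))
```

```text
10.65 [ 0.59372319 -0.00628192  0.05923807] [ 0.01355257 -0.59281758 -1.57003692] 0.10129039196851819
jaw 0.24469854427778936
```

View pics/s5n.png

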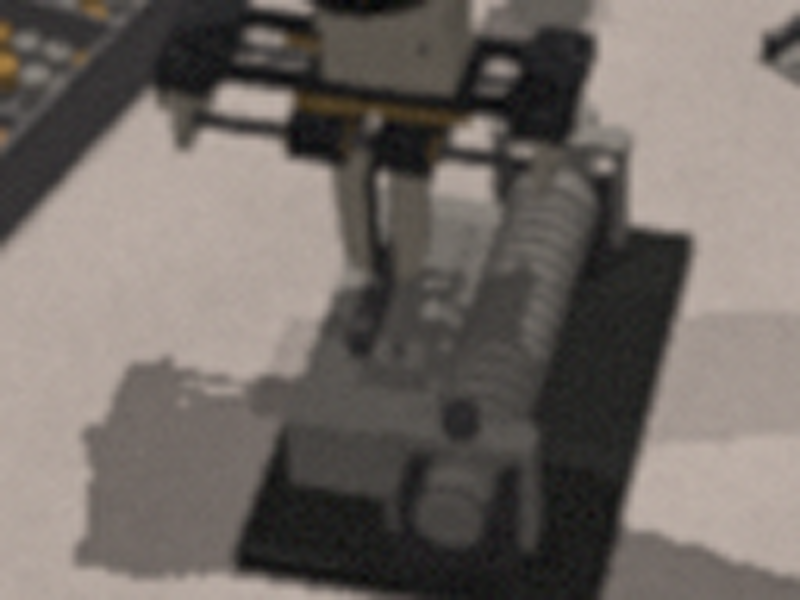

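Call:
arm_command:
  rows:
    - [0.0, 0, 0, -0.004, 0, 0, 0]
    - [0.0, 0, 0, -0.008, 0, 0, 0]
    - [0.0, 0, 0, -0.011, 0, 0, 0]
    - [0.0, 0, 0, -0.0125, 0, 0, 0]
    - [0.0, 0, 0, -0.0125, 0, 0, 0]

```text
t: 11.32
tcp_pos: [0.5946, -0.006, 0.0476]
orientation: [0.0, 0.615, 0.788, 0.0]
contact_force: [0.4, 0.3, -1.6]
gripper_width: 0.103
```

Call:
arm_command:
  rows:
    - [0.0, 0, 0, -0.0005, 0, 0, 0]
    - [0.0, 0, 0, -0.001, 0, 0, 0]
    - [0.0, 0, 0, -0.0015, 0, 0, 0]
    - [0.0, 0, 0, -0.002, 0, 0, 0]
    - [0.0, 0, 0, -0.002, 0, 0, 0]

```text
t: 11.95
tcp_pos: [0.5945, -0.0059, 0.0455]
orientation: [-0.0, 0.615, 0.788, -0.0]
contact_force: [0.3, 0.3, -1.4]
gripper_width: 0.105
```

Call:
arm_command:
  rows:
    - [0.0, 0, 0, -0.0005, 0, 0, 0]
    - [0.0, 0, 0, -0.001, 0, 0, 0]
    - [0.0, 0, 0, -0.001, 0, 0, 0]
    - [0.0, 0, 0, -0.001, 0, 0, 0]

```text
t: 12.45
tcp_pos: [0.5946, -0.0059, 0.045]
orientation: [0.0, 0.615, 0.788, 0.0]
contact_force: [-2.1, -0.5, 6.2]
gripper_width: 0.102
```

Call:
arm_command:
  rows:
    - [0.25, 0, 0, 0, 0, 0, 0]
    - [0.25, 0, 0, 0, 0, 0, 0]
    - [0.25, 0, 0, 0, 0, 0, 0]
    - [0.25, 0, 0, 0.01, 0, 0, 0]
    - [0.25, 0, 0, 0.03, 0, 0, 0]

```text
t: 13.08
tcp_pos: [0.5941, -0.0059, 0.0747]
orientation: [-0.001, 0.615, 0.788, -0.0]
contact_force: [0.1, -0.3, 0.1]
gripper_width: 0.252
```

Call:
arm_command:
  rows:
    - [0.25, 0, 0, 0.04, 0, 0, 0]
    - [0.25, 0, 0, 0.09, 0, 0, 0]
    - [0.25, -0.02, -0.05, 0.12, 0, 0, 0]
    - [0.25, -0.04, -0.1, 0.13, 0, 0, 0]
    - [0.25, -0.06, -0.15, 0.13, 0, 0, 0]

```text
t: 13.7
tcp_pos: [0.5344, -0.1574, 0.2064]
orientation: [0.001, 0.615, 0.788, 0.0]
contact_force: [1.3, 0.5, -1.5]
gripper_width: 0.25
```

Call:
arm_command:
  rows:
    - [0.25, -0.01, -0.05, 0, 0, 0, 0]
    - [0.25, -0.02, -0.1, 0, 0, 0, 0]
    - [0.25, -0.02, -0.15, 0, 0, 0, 0]

```text
t: 14.08
tcp_pos: [0.5135, -0.3076, 0.2054]
orientation: [0.0, 0.616, 0.788, -0.0]
contact_force: [0.8, -0.1, 0.6]
gripper_width: 0.243
```

Run:
```python
from h import *
s=state();print(s['t'],s['tcp_pos'])
c=snap('top','t6');d=snap('side','s6')
o=[]
for k in (c,d):
    u,v=proj(k,np.array([[.56,-.01,.06]]))[0].astype(int)
    o.append(cv2.resize(cv2.cvtColor(k['pixels'],cv2.COLOR_RGB2BGR)[v-42:v+42,u-56:u+56],(400,300),interpolation=cv2.INTER_CUBIC))
cv2.imwrite('pics/z6.png',np.hstack(o))
cv2.imwrite('pics/z6t.png',cv2.resize(o[0],(800,600)))
L=leaf(.06)
q0=(.5345+.033*.97-.003*.243,-.0224+.033*.243+.003*.97,.2455);print(q0)
for off in (.002,.003): 
    r=fit(c,L,q0,off=off,spread=(.003,.003,.03)); print(r)
    q=r[0];cs,sn=np.cos(.2455),np.sin(.2455);dx,dy=q[0]-.5345,q[1]+.0224; print('in stand',dx*cs+dy*sn,-dx*sn+dy*cs,q[2]-.2455)
```

```text
14.075 [ 0.51354318 -0.30763179  0.20542738]
(0.565781, -0.011471, 0.2455)
(array([ 0.56504673, -0.00893432,  0.24196144]), np.float64(-67.93394470214844))
in stand 0.032903529590316685 0.005637806513592787 -0.0035385583360429684
(array([ 0.56476321, -0.0090694 ,  0.24718828]), np.float64(-92.49263763427734))
in stand 0.032595681935682894 0.005575686927214385 0.0016882781692093007
```

View pics/z6t.png

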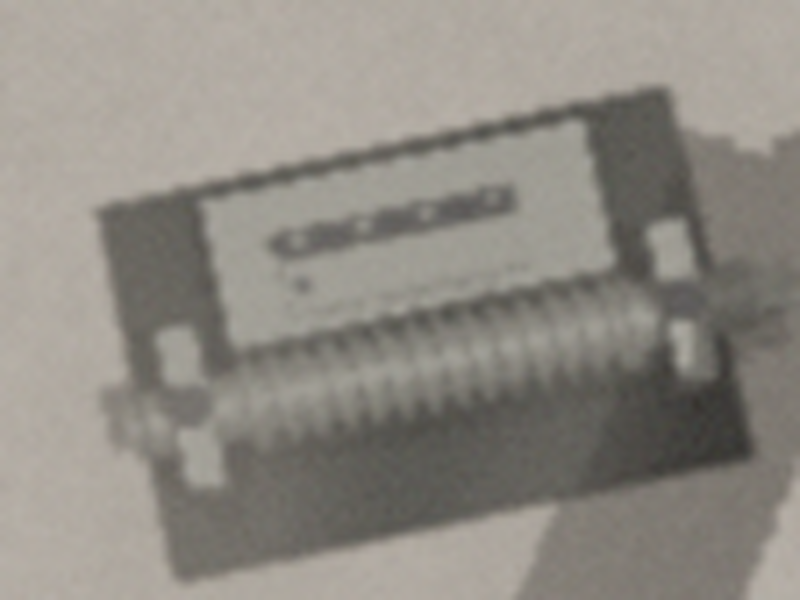

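Call:
arm_command:
  rows:
    - [0.25, 0.014, 0.05, 0, 0, 0, 0]
    - [0.25, 0.028, 0.1, 0, 0, 0, 0]
    - [0.25, 0.042, 0.15, 0, 0, 0, 0]
    - [0.25, 0.056, 0.2, 0, 0, 0, 0]
    - [0.25, 0.07, 0.25, 0, 0, 0, 0]

```text
t: 14.8
tcp_pos: [0.5846, -0.0536, 0.2052]
orientation: [0.0, 0.615, 0.788, 0.0]
contact_force: [0.7, -0.3, 0.1]
gripper_width: 0.253
```

Call:
arm_command:
  rows:
    - [0.25, 0.01, 0.05, 0, 0, 0, 0]
    - [0.25, 0.01, 0.05, -0.05, 0, 0, 0]
    - [0.25, 0.01, 0.05, -0.1, 0, 0, 0]
    - [0.25, 0.01, 0.05, -0.13, 0, 0, 0]
    - [0.25, 0.01, 0.05, -0.13, 0, 0, 0]

```text
t: 15.42
tcp_pos: [0.593, -0.0053, 0.0732]
orientation: [-0.002, 0.615, 0.789, -0.001]
contact_force: [-0.3, 0.1, -0.5]
gripper_width: 0.247
```

Call:
arm_command:
  rows:
    - [0.25, 0, 0, -0.01, 0, 0, 0]
    - [0.25, 0, 0, -0.02, 0, 0, 0]
    - [0.25, 0, 0, -0.029, 0, 0, 0]
    - [0.05, 0, 0, -0.029, 0, 0, 0]
    - [0.0, 0, 0, -0.029, 0, 0, 0]

```text
t: 16.05
tcp_pos: [0.5946, -0.0059, 0.0456]
orientation: [0.0, 0.615, 0.788, 0.0]
contact_force: [-0.3, 0.4, -1.8]
gripper_width: 0.097
```

Call:
arm_command:
  rows:
    - [0.0, 0, 0, 0, 0, 0, 0]
    - [0.0, 0, 0, 0, 0, 0, 0]
    - [0.0, 0, 0, 0, 0, 0, 0]

```text
t: 16.42
tcp_pos: [0.5946, -0.0059, 0.0456]
orientation: [0.0, 0.615, 0.788, 0.0]
contact_force: [1.0, 0.8, -1.6]
gripper_width: 0.097
```

Call:
arm_command:
  rows:
    - [0.0, 0.0006, -0.0025, 0, 0, 0, 0]
    - [0.0, -0.0013, -0.003, 0, 0, 0, 0]
    - [0.0, -0.0033, -0.0035, 0, 0, 0, 0]
    - [0.0, -0.0038, -0.0036, 0, 0, 0, 0]
    - [0.0, -0.0038, -0.0036, 0, 0, 0, 0]

```text
t: 17.05
tcp_pos: [0.591, -0.0096, 0.0456]
orientation: [0.0, 0.615, 0.788, 0.0]
contact_force: [1.9, -0.1, -1.0]
gripper_width: 0.098
```

Call:
arm_command:
  rows:
    - [0.0, -0.0005, -0.0001, 0, 0, 0, 0]
    - [0.0, -0.001, -0.0002, 0, 0, 0, 0]
    - [0.0, -0.001, -0.0002, 0, 0, 0, 0]

```text
t: 17.42
tcp_pos: [0.5908, -0.0096, 0.0458]
orientation: [0.001, 0.615, 0.788, 0.001]
contact_force: [5.3, 0.5, -1.8]
gripper_width: 0.1
```

Call:
arm_command:
  rows:
    - [0.0, -0.0001, 0.0005, 0, 0, 0, 0]
    - [0.0, -0.0002, 0.001, 0, 0, 0, 0]
    - [0.0, -0.0004, 0.0015, 0, 0, 0, 0]
    - [0.0, -0.0005, 0.0019, 0, 0, 0, 0]

```text
t: 17.92
tcp_pos: [0.5905, -0.0086, 0.0459]
orientation: [0.001, 0.616, 0.788, 0.0]
contact_force: [6.4, -3.0, -0.2]
gripper_width: 0.101
```

Call:
arm_command:
  rows:
    - [0.0, -0.0001, 0.0005, 0, 0, 0, 0]
    - [0.0, -0.0002, 0.001, 0, 0, 0, 0]
    - [0.0, -0.0004, 0.0015, 0, 0, 0, 0]
    - [0.0, -0.0005, 0.0019, 0, 0, 0, 0]
    - [0.0, -0.0005, 0.0019, 0, 0, 0, 0]

```text
t: 18.55
tcp_pos: [0.5885, -0.0069, 0.0456]
orientation: [0.0, 0.616, 0.788, -0.001]
contact_force: [2.3, -5.3, 3.0]
gripper_width: 0.097
```

Call:
arm_command:
  rows:
    - [0.0, -0.0003, -0.0008, 0, 0, 0, 0]
    - [0.0, -0.0013, -0.001, 0, 0, 0, 0]
    - [0.0, -0.0022, -0.0013, 0, 0, 0, 0]
    - [0.0, -0.0022, -0.0013, 0, 0, 0, 0]

```text
t: 19.05
tcp_pos: [0.587, -0.0071, 0.0456]
orientation: [0.0, 0.615, 0.788, 0.0]
contact_force: [4.7, -3.3, 0.3]
gripper_width: 0.099
```

Call:
arm_command:
  rows:
    - [0.0, 0.0002, -0.001, 0, 0, 0, 0]
    - [0.0, -0.0008, -0.0012, 0, 0, 0, 0]
    - [0.0, -0.0017, -0.0015, 0, 0, 0, 0]
    - [0.0, -0.0017, -0.0015, 0, 0, 0, 0]

```text
t: 19.55
tcp_pos: [0.5846, -0.0084, 0.0456]
orientation: [-0.0, 0.615, 0.788, 0.0]
contact_force: [1.8, 0.1, 2.6]
gripper_width: 0.101
```

Call:
arm_command:
  rows:
    - [0.0, -0.001, -0.0002, 0, 0, 0, 0]
    - [0.0, -0.0019, -0.0005, 0, 0, 0, 0]
    - [0.0, -0.0019, -0.0005, 0, 0, 0, 0]

```text
t: 19.92
tcp_pos: [0.5845, -0.0085, 0.0459]
orientation: [0.001, 0.615, 0.788, 0.001]
contact_force: [6.4, 2.2, 0.7]
gripper_width: 0.097
```

Call:
arm_command:
  rows:
    - [0.0, 0.0012, 0.0004, 0, 0, 0, 0]
    - [0.17, 0.0012, 0.0004, 0, 0, 0, 0]
    - [0.17, 0.0012, 0.0004, 0, 0, 0, 0]
    - [0.17, 0.0012, 0.0004, 0.004, 0, 0, 0]
    - [0.17, 0.0012, 0.0004, 0.025, 0, 0, 0]

```text
t: 20.55
tcp_pos: [0.5828, -0.009, 0.0699]
orientation: [-0.001, 0.615, 0.788, -0.001]
contact_force: [-0.4, 0.1, 0.2]
gripper_width: 0.169
```

Call:
arm_command:
  rows:
    - [0.0, 0.0, 0.0, 0.01, 0, 0, 0]
    - [0.0, 0.015, 0.006, 0.01, 0, 0, 0]
    - [0.0, 0.0301, 0.0117, 0.01, 0, 0, 0]
    - [0.0, 0.0301, 0.0117, 0.0, 0, 0, 0]
    - [0.0, 0.0301, 0.0117, -0.01, 0, 0, 0]

```text
t: 21.18
tcp_pos: [0.6135, 0.0029, 0.059]
orientation: [-0.001, 0.615, 0.788, -0.001]
contact_force: [-0.6, -0.3, -0.4]
gripper_width: 0.006
```

Call:
arm_command:
  rows:
    - [0.0, 0, 0, -0.008, 0, 0, 0]
    - [0.0, 0, 0, -0.013, 0, 0, 0]
    - [0.0, 0, 0, -0.0155, 0, 0, 0]
    - [0.0, 0, 0, -0.0155, 0, 0, 0]

```text
t: 21.68
tcp_pos: [0.6142, 0.0028, 0.045]
orientation: [0.0, 0.615, 0.788, -0.0]
contact_force: [-0.4, -0.1, -0.2]
gripper_width: 0.009
```

```bash
cat >> h.py <<'E'
def st(p):
    dx,dy=p[0]-.5345,p[1]+.0224;c,s=np.cos(.2455),np.sin(.2455); return np.round([dx*c+dy*s,-dx*s+dy*c],4)
def rep():
    s=state();f=s['contact_force'];c,q=np.cos(.2455),np.sin(.2455)
    print('t',round(s['t'],2),'stand xy',st(s['tcp_pos']),'z',round(s['tcp_pos'][2],4),'F stand',np.round([f[0]*c+f[1]*q,-f[0]*q+f[1]*c,f[2]],1))
E
python3 - <<'E'
from h import *
rep()
d=snap('side','s7');u,v=proj(d,np.array([[.57,0,.06]]))[0].astype(int)
cv2.imwrite('pics/s7n.png',cv2.resize(cv2.cvtColor(d['pixels'],cv2.COLOR_RGB2BGR)[v-42:v+42,u-56:u+56],(800,600),interpolation=cv2.INTER_CUBIC))
E
```

```text
t 21.68 stand xy [0.0834 0.0051] z 0.045 F stand [-0.4 -0.  -0.2]
```

View pics/s7n.png

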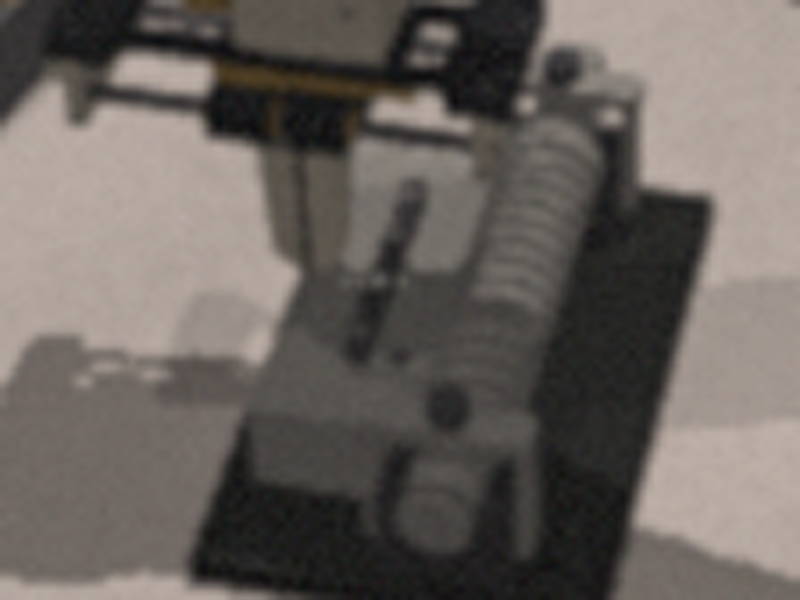

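Call:
arm_command:
  rows:
    - [0.0, -0.0019, -0.0005, 0, 0, 0, 0]
    - [0.0, -0.0039, -0.001, 0, 0, 0, 0]
    - [0.0, -0.0058, -0.0015, 0, 0, 0, 0]
    - [0.0, -0.0073, -0.0018, 0, 0, 0, 0]
    - [0.0, -0.0073, -0.0018, 0, 0, 0, 0]

```text
t: 22.35
tcp_pos: [0.6068, 0.001, 0.0451]
orientation: [0.0, 0.615, 0.788, -0.0]
contact_force: [-0.1, 0.6, 0.3]
gripper_width: 0.005
```

Call:
arm_command:
  rows:
    - [0.0, -0.001, -0.0002, 0, 0, 0, 0]
    - [0.0, -0.0019, -0.0005, 0, 0, 0, 0]
    - [0.0, -0.0029, -0.0007, 0, 0, 0, 0]
    - [0.0, -0.0029, -0.0007, 0, 0, 0, 0]

```text
t: 22.85
tcp_pos: [0.6039, 0.0003, 0.045]
orientation: [0.0, 0.615, 0.788, -0.0]
contact_force: [-0.6, -0.3, 0.6]
gripper_width: 0.006
```

Call:
arm_command:
  rows:
    - [0.0, -0.001, -0.0002, 0, 0, 0, 0]
    - [0.0, -0.0019, -0.0005, 0, 0, 0, 0]
    - [0.0, -0.0029, -0.0007, 0, 0, 0, 0]
    - [0.0, -0.0029, -0.0007, 0, 0, 0, 0]

```text
t: 23.35
tcp_pos: [0.601, -0.0004, 0.045]
orientation: [0.0, 0.615, 0.788, -0.0]
contact_force: [0.4, 0.0, 0.2]
gripper_width: 0.007
```

Call:
arm_command:
  rows:
    - [0.0, -0.001, -0.0002, 0, 0, 0, 0]
    - [0.0, -0.0019, -0.0005, 0, 0, 0, 0]
    - [0.0, -0.0029, -0.0007, 0, 0, 0, 0]
    - [0.0, -0.0029, -0.0007, 0, 0, 0, 0]

```text
t: 23.85
tcp_pos: [0.5981, -0.0011, 0.045]
orientation: [-0.0, 0.615, 0.788, -0.0]
contact_force: [0.7, -0.4, -0.6]
gripper_width: 0.006
```

Call:
arm_command:
  rows:
    - [0.0, -0.0005, -0.0001, 0, 0, 0, 0]
    - [0.0, -0.001, -0.0002, 0, 0, 0, 0]
    - [0.0, -0.0015, -0.0004, 0, 0, 0, 0]
    - [0.0, -0.0019, -0.0005, 0, 0, 0, 0]
    - [0.0, -0.0019, -0.0005, 0, 0, 0, 0]

```text
t: 24.48
tcp_pos: [0.5967, -0.0014, 0.0452]
orientation: [0.0, 0.615, 0.788, 0.0]
contact_force: [0.7, 0.2, 1.2]
gripper_width: 0.006
```

Call:
arm_command:
  rows:
    - [0.0, -0.0005, -0.0001, 0, 0, 0, 0]
    - [0.0, -0.001, -0.0002, 0, 0, 0, 0]
    - [0.0, -0.0015, -0.0004, 0, 0, 0, 0]
    - [0.0, -0.0019, -0.0005, 0, 0, 0, 0]
    - [0.0, -0.0019, -0.0005, 0, 0, 0, 0]

```text
t: 25.1
tcp_pos: [0.5962, -0.0015, 0.0456]
orientation: [0.001, 0.615, 0.788, 0.001]
contact_force: [6.9, 1.4, 1.3]
gripper_width: 0.005
```

Call:
arm_command:
  rows:
    - [0.0, 0.0039, 0.001, 0, 0, 0, 0]
    - [0.0, 0.0039, 0.001, 0, 0, 0, 0]
    - [0.0, -0.0007, 0.0194, 0, 0, 0, 0]
    - [0.0, -0.0053, 0.0379, 0, 0, 0, 0]
    - [0.0, -0.0053, 0.0379, 0, 0, 0, 0]

```text
t: 25.72
tcp_pos: [0.5883, 0.0389, 0.0451]
orientation: [-0.0, 0.614, 0.789, 0.0]
contact_force: [-0.3, -0.4, 0.4]
gripper_width: 0.005
```

Run:
```python
from h import *
rep()
```

```text
t 25.73 stand xy [0.0671 0.0464] z 0.0451 F stand [-0.4 -0.4  0.4]
```

Call:
arm_command:
  rows:
    - [0.0, -0.0015, -0.0004, 0, 0, 0, 0]
    - [0.0, -0.0029, -0.0007, 0, 0, 0, 0]
    - [0.0, -0.0044, -0.0011, 0, 0, 0, 0]
    - [0.0, -0.0053, -0.0013, 0, 0, 0, 0]
    - [0.0, -0.0053, -0.0013, 0, 0, 0, 0]

```text
t: 26.35
tcp_pos: [0.5868, 0.0351, 0.046]
orientation: [0.002, 0.616, 0.788, 0.002]
contact_force: [7.1, 2.8, 1.0]
gripper_width: -0.0
```

Run:
```python
from h import *
rep()
```

```text
t 26.35 stand xy [0.0647 0.0431] z 0.046 F stand [7.5 1.  1. ]
```

Call:
arm_command:
  rows:
    - [0.0, -0.0012, -0.0003, 0, 0, 0, 0]
    - [0.0, -0.0024, -0.0006, 0, 0, 0, 0]
    - [0.0, -0.0029, -0.0007, 0, 0, 0, 0]
    - [0.0, -0.0029, -0.0007, 0, 0, 0, 0]

```text
t: 26.85
tcp_pos: [0.5863, 0.0352, 0.0468]
orientation: [0.003, 0.616, 0.788, 0.004]
contact_force: [10.8, 2.7, 3.3]
gripper_width: 0.007
```

Run:
```python
from h import *
rep()
```

```text
t 26.85 stand xy [0.0642 0.0432] z 0.0468 F stand [11.2 -0.1  3.3]
```

Call:
arm_command:
  rows:
    - [0.0, -0.0015, -0.0004, 0, 0, 0, 0]
    - [0.0, -0.0029, -0.0007, 0, 0, 0, 0]
    - [0.0, -0.0039, -0.001, 0, 0, 0, 0]
    - [0.0, -0.0039, -0.001, 0, 0, 0, 0]
    - [0.0, -0.0039, -0.001, 0, 0, 0, 0]

```text
t: 27.48
tcp_pos: [0.5856, 0.0352, 0.0479]
orientation: [0.005, 0.615, 0.788, 0.007]
contact_force: [16.8, 4.0, 6.5]
gripper_width: 0.004
```

Run:
```python
from h import *
rep()
```

```text
t 27.48 stand xy [0.0635 0.0434] z 0.0479 F stand [17.2 -0.2  6.5]
```

Call:
arm_command:
  rows:
    - [0.0, 0.0068, 0.0017, 0, 0, 0, 0]
    - [0.0, 0.0136, 0.0034, 0, 0, 0, 0]
    - [0.0, 0.0233, -0.0354, 0, 0, 0, 0]
    - [0.0, 0.0323, -0.0713, 0, 0, 0, 0]
    - [0.0, 0.0323, -0.0713, 0, 0, 0, 0]

```text
t: 28.1
tcp_pos: [0.6087, -0.043, 0.0442]
orientation: [-0.0, 0.618, 0.786, -0.001]
contact_force: [0.6, 0.2, -0.1]
gripper_width: 0.011
```

Call:
arm_command:
  rows:
    - [0.0, -0.0015, -0.0004, 0, 0, 0, 0]
    - [0.0, -0.0029, -0.0007, 0, 0, 0, 0]
    - [0.0, -0.0034, -0.0008, 0, 0, 0, 0]
    - [0.0, -0.0034, -0.0008, 0, 0, 0, 0]

```text
t: 28.6
tcp_pos: [0.6059, -0.0383, 0.0451]
orientation: [-0.0, 0.615, 0.789, 0.0]
contact_force: [0.2, 0.8, 0.5]
gripper_width: 0.007
```

Run:
```python
from h import *
rep()
```

```text
t 28.6 stand xy [ 0.0654 -0.0328] z 0.0451 F stand [0.4 0.7 0.5]
```

Right end at leaf y ≈ −38 mm, almost in contact. Press.

Call:
arm_command:
  rows:
    - [0.0, -0.0015, -0.0004, 0, 0, 0, 0]
    - [0.0, -0.0029, -0.0007, 0, 0, 0, 0]
    - [0.0, -0.0039, -0.001, 0, 0, 0, 0]
    - [0.0, -0.0049, -0.0012, 0, 0, 0, 0]
    - [0.0, -0.0049, -0.0012, 0, 0, 0, 0]

```text
t: 29.22
tcp_pos: [0.6051, -0.0388, 0.0464]
orientation: [0.002, 0.615, 0.788, 0.003]
contact_force: [9.1, 2.8, 2.5]
gripper_width: 0.004
```

Call:
arm_command:
  rows:
    - [0.0, -0.0015, -0.0004, 0, 0, 0, 0]
    - [0.0, -0.0029, -0.0007, 0, 0, 0, 0]
    - [0.0, -0.0044, -0.0011, 0, 0, 0, 0]
    - [0.0, -0.0053, -0.0013, 0, 0, 0, 0]
    - [0.0, -0.0053, -0.0013, 0, 0, 0, 0]

```text
t: 29.85
tcp_pos: [0.6041, -0.0391, 0.048]
orientation: [0.005, 0.615, 0.789, 0.006]
contact_force: [15.6, 4.3, 8.1]
gripper_width: 0.004
```

Call:
arm_command:
  rows:
    - [0.0, 0, 0, 0, 0, 0, 0]
    - [0.0, 0, 0, 0, 0, 0, 0]

```text
t: 30.1
tcp_pos: [0.6041, -0.0391, 0.048]
orientation: [0.005, 0.615, 0.789, 0.006]
contact_force: [15.9, 3.9, 7.3]
gripper_width: 0.003
```

Run:
```python
from h import *
rep()
```

```text
t 30.1 stand xy [ 0.0635 -0.0331] z 0.048 F stand [16.4 -0.   7.3]
```

Call:
arm_command:
  rows:
    - [0.0, 0.0068, 0.0017, 0, 0, 0, 0]
    - [0.0, 0.0136, 0.0034, 0, 0, 0, 0]
    - [0.0, 0.0175, 0.0044, 0, 0, 0, 0]
    - [0.0, 0.0175, 0.0044, 0.04, 0, 0, 0]
    - [0.0, 0.0175, 0.0044, 0.09, 0, 0, 0]

```text
t: 30.72
tcp_pos: [0.6116, -0.0376, 0.1345]
orientation: [-0.002, 0.615, 0.788, -0.001]
contact_force: [0.8, 0.5, 0.5]
gripper_width: 0.005
```

Call:
arm_command:
  rows:
    - [0.0, 0, -0.01, 0.04, 0, 0, 0]
    - [0.0, -0.02, -0.06, 0.07, 0, 0, 0]
    - [0.0, -0.04, -0.11, 0.07, 0, 0, 0]
    - [0.0, -0.06, -0.16, 0.07, 0, 0, 0]
    - [0.0, -0.08, -0.21, 0.07, 0, 0, 0]

```text
t: 31.35
tcp_pos: [0.5316, -0.2489, 0.2047]
orientation: [-0.001, 0.615, 0.788, -0.0]
contact_force: [0.0, -0.0, 0.3]
gripper_width: 0.003
```

Call:
arm_command:
  rows:
    - [0.0, -0.01, -0.05, 0, 0, 0, 0]
    - [0.0, -0.02, -0.1, 0, 0, 0, 0]
    - [0.0, -0.02, -0.1, 0, 0, 0, 0]

```text
t: 31.72
tcp_pos: [0.5103, -0.3521, 0.2038]
orientation: [-0.001, 0.618, 0.786, -0.001]
contact_force: [-0.7, 0.4, -0.4]
gripper_width: 0.008
```

Run:
```python
from h import *
rep()
c=snap('top','t8');d=snap('side','s8')
o=[]
for k in (c,d):
    u,v=proj(k,np.array([[.56,-.01,.06]]))[0].astype(int)
    o.append(cv2.resize(cv2.cvtColor(k['pixels'],cv2.COLOR_RGB2BGR)[v-56:v+56,u-37:u+37],(400,600),interpolation=cv2.INTER_CUBIC))
cv2.imwrite('pics/z8.png',np.hstack(o))
q0=(.5345+.022*.97-.0056*.243,-.0224+.022*.243+.0056*.97,.2455)
for off in (.002,.003):
    r=fit(c,leaf(.06),q0,off=off,spread=(.003,.003,.03)); print(r, st(r[0]),r[0][2]-.2455)
```

```text
t 31.73 stand xy [-0.1036 -0.3139] z 0.2038 F stand [-0.6  0.6 -0.4]
(array([ 0.55553342, -0.01182705,  0.23901813]), np.float64(-71.62117004394531)) [0.023  0.0051] -0.006481869300733439
(array([ 0.55535949, -0.01179376,  0.24396433]), np.float64(-96.24136352539062)) [0.0228 0.0052] -0.0015356745738054345
```

View pics/z8.png

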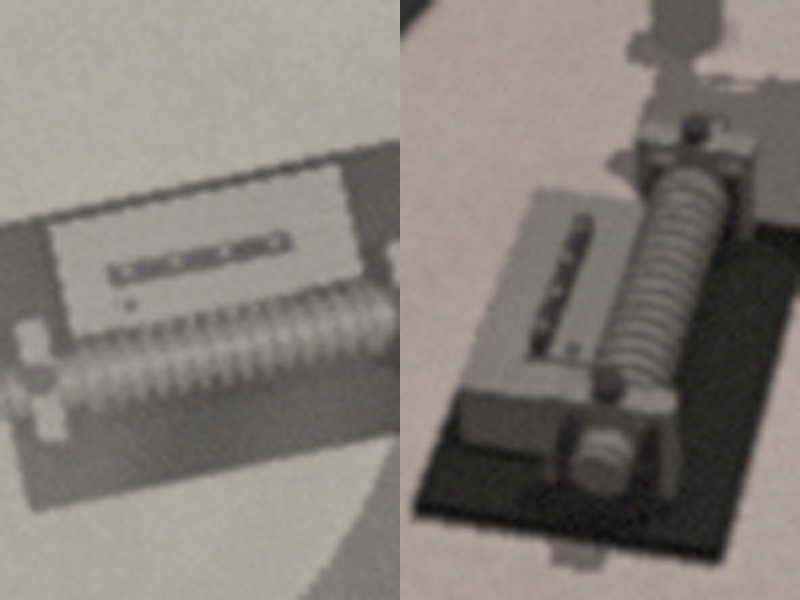

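View pics/t8.png

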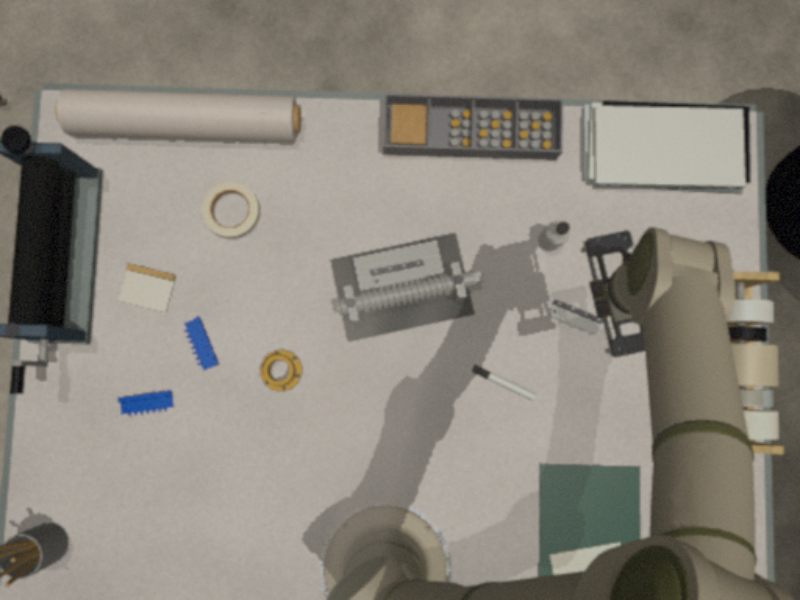

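```bash
python3 -c "
from plant import finish_job
print(finish_job())"
```

```text
the job is handed in; nothing more can be done
None
```

The 12 mm comb leaf is seated in the thread and untouched. Both end presses were done with the leaf home, and I handed the job in at 31.7 s.

**What I did**
- **Placing:** I picked the wide-toothed leaf (7 teeth), laid it flat on the rest block with its teeth to the thread, and let go.
- **Finding the grooves:** I regripped it and pressed lightly while sliding it along the spindle. It met the crests at about x = 28.7 mm in my fitted stand frame and stopped hard at about 22.8 mm. That 5.8 mm drop matches the nominal 6 mm.
- **Pressing:** I let go again and pressed the back of the bar at the middle (about 7 N), then near the left end (about 17 N), then near the right end (about 16 N).

**Last checks**
- **No rocking:** The tool stopped at the same depth in both end presses, x = 63.5 mm.
- **Final top picture:** With the arm well clear, the leaf fits at x ≈ 22.9 mm and is parallel to the spindle within 2–6 mrad, which is about the noise of the fit. In the pictures the other items look undisturbed, though I did not measure them.

**What failed or disagreed**
- **First grasp:** It closed on nothing. The fingertips really end about 19 mm above the reported TCP, so I went lower and the second grasp held.
- **Groove position by eye:** My estimate from the picture was about 3 mm off along the spindle. The position used was found by touch.
- **Home position:** It reads about 0.8 mm over the nominal 22 mm. I put this down to camera calibration, because the crest contact reads too far out by a similar amount.
- **Tooth fit:** The pictures are too coarse to show the teeth in the grooves, so the fit rests on the touch readings.

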